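# Comb the rods into their tray, add the spares and close the bar

## Task

Take the rake from its stand and comb the rods that lie skewed in the grooved tray until each lies down in a groove of its own; straighten these with the rake only, not with the fingers. Put the rake back in its stand, lay the spare rods from the mat into free grooves as well (at any time before the bar is closed), and last of all swing the bar across the tray until it is fully home in its catch. Leave the other things on the table where they are.

Things in the scene. Friction and masses are not known exactly. Their poses are not given: they have to be found in the camera images.
- tray: fixed plywood tray, 162 mm (its x) by 232 mm (its y); origin under its centre on the table, z up. Seven straight grooves along x, centred at y = -63, -42, -21, 0, 21, 42, 63 mm, each 15 mm wide, 150 mm long, floor at height 10.5 mm, so a rod in a groove has its centre at height 16.5 mm. Walls all round, 29 mm high, leave 150 by 220 mm inside. Bar hinge and catch stand on posts at x = -40, |y| = 116 to 138 mm.
- rod_a_c (a point): a bare aluminium hexagonal rod, 120 mm long, 12 mm across flats, 42 g. The point is its very centre, x along its length (either end alike); it may turn about x. One of 2 or 3 rods that lie skewed across the ridges of the tray at the start. The fingers must not handle it; pushed broadside by the rake along the tray's y, it turns parallel to the grooves and drops into the first free one.
- rod_b_c (a point): a bare aluminium hexagonal rod, 120 mm long, 12 mm across flats, 42 g. The point is its very centre, x along its length (either end alike); it may turn about x. One of 2 or 3 rods that lie skewed across the ridges of the tray at the start. The fingers must not handle it; pushed broadside by the rake along the tray's y, it turns parallel to the grooves and drops into the first free one.
- rod_c_c (a point): a bare aluminium hexagonal rod, 120 mm long, 12 mm across flats, 42 g. The point is its very centre, x along its length (either end alike); it may turn about x. One of 2 or 3 rods that lie skewed across the ridges of the tray at the start. The fingers must not handle it; pushed broadside by the rake along the tray's y, it turns parallel to the grooves and drops into the first free one.
- spare_1_c (a point): a bare aluminium hexagonal rod, 120 mm long, 12 mm across flats, 42 g. The point is its very centre, x along its length (either end alike); it may turn about x. One of 3 or 4 spare rods lying apart on the mat at the start; may be picked up with the fingers.
- spare_2_c (a point): a bare aluminium hexagonal rod, 120 mm long, 12 mm across flats, 42 g. The point is its very centre, x along its length (either end alike); it may turn about x. One of 3 or 4 spare rods lying apart on the mat at the start; may be picked up with the fingers.
- spare_3_c (a point): a bare aluminium hexagonal rod, 120 mm long, 12 mm across flats, 42 g. The point is its very centre, x along its length (either end alike); it may turn about x. One of 3 or 4 spare rods lying apart on the mat at the start; may be picked up with the fingers.
- spare_4_c (a point): a bare aluminium hexagonal rod, 120 mm long, 12 mm across flats, 42 g. The point is its very centre, x along its length (either end alike); it may turn about x. One of 3 or 4 spare rods lying apart on the mat at the start; may be picked up with the fingers.
- rake_c (a point): centre of the handle of the loose rake (160 g, 90 mm tall): an upright plate 64 (x) by 16 (y) by 52 mm tall; point 26 mm below its top, 64 mm above the tine tips. Below it a head 112 (x) by 40 (y) by 10 mm, underside 28 mm above the tips, and a row along x of five tines 8 mm thick, 24 mm apart. It combs moving along its y, its x along the grooves, tips about 4 mm above the ridges.
- stand_rest (a point): where the centre of the rake's handle is when the rake rests in the stand: 69 mm above the table over the stand's middle, x along the rails, z up. The stand is two rails along x, 130 mm long, 33 mm high, 8 mm thick, 24 mm apart; the rake's head lies on the rails, its tines hang in the gap.
- stand: the fixed grey rake stand, 140 by 60 mm, rails along its x; origin on the table under its centre. The rake may go in either way round.
- mat: fixed black rubber mat, 280 by 160 by 3 mm, on which the spare rods lie; origin on the table under its centre.
- bar (a joint): angle (rad) of the flat bar on its upright hinge: 0 = closed at its stop, lying across the tray towards the tray's -y, end in the catch; grows as it opens counter-clockwise seen from above, towards the tray's +x, up to 2.1. Stays where left; about 0.5 N at the knob moves it. 18 mm wide, reaches 256 mm from the axis, height 31 to 42 mm: rods lying on the ridges block it, rods in grooves do not.
- bar_knob (a point): on the axis of the upright black knob on the bar, 140 mm from the hinge axis, at height 65 mm: a cylinder 22 mm in diameter, standing from the bar's top at 42 mm up to 88 mm.
- bar_hinge (a point): on the bar's upright hinge axis, at tray x = -40 mm, y = +127 mm, 36 mm above the table. Closed, the knob lies 140 mm from it towards the tray's -y.
- panels: bystander: stack of hexagonal fibreboard panels, 150 mm across, 20 mm high; origin at the centre of its underside. Leave it alone.
- jar: bystander: glass jar with a black cap, 68 mm in diameter, 85 mm tall; origin at the centre of its underside. Leave it alone.
- tray_top (a point): centre of the tray at the level of the ridge tops, height 23 mm. The eight ridges between the grooves are 6 mm wide and flat on top; a rod in a groove lies just below flush, a rod lying across them has its centre 6 mm above. From |y| = 74 to 110 mm, between the outer ridges and the side walls, is a flat landing at this same level where the rake can be lowered.
Mind the look-alikes: they are no part of the job. What is shaped like the part that bears spare_1_c but black is not meant.

How it is judged:
On the way, in this order (a step that is already met when the one before it is completed fails the run):
1. the rake is held over the tray (x of rake_c in the frame of tray between -0.06 and 0.06 m and y of rake_c in the frame of tray between -0.12 and 0.12 m and contact force between the fingers and rake above 1 N), for 0.1 s.
2. every rod that began in the tray lies in a groove (x of rod_a_c in the frame of tray between -0.025 and 0.025 m and y of rod_a_c in the frame of tray between -0.073 and 0.073 m and z of rod_a_c in the frame of tray between 0.0115 and 0.0205 m and angle between the x axis of each of rod_a_c, rod_b_c, rod_c_c and the x axis of tray, either way round below 0.06 rad and x of rod_b_c in the frame of tray between -0.025 and 0.025 m and y of rod_b_c in the frame of tray between -0.073 and 0.073 m and z of rod_b_c in the frame of tray between 0.0115 and 0.0205 m and x of rod_c_c in the frame of tray between -0.025 and 0.025 m and y of rod_c_c in the frame of tray between -0.073 and 0.073 m and z of rod_c_c in the frame of tray between 0.0115 and 0.0205 m), for 0.3 s.
3. the rake is back in its stand, let go (distance between rake_c and stand_rest below 0.02 m and angle between rake_c's own z axis and vertical below 0.12 rad and angle between the x axis of rake_c and the x axis of stand, either way round below 0.2 rad and contact force between the fingers and rake below 0.05 N), for 0.2 s.
4. all rods, spares too, lie in grooves and the bar is closed (all of step 2 and x of spare_1_c in the frame of tray between -0.025 and 0.025 m and y of spare_1_c in the frame of tray between -0.073 and 0.073 m and z of spare_1_c in the frame of tray between 0.0115 and 0.0205 m and angle between the x axis of each of spare_1_c, spare_2_c, spare_3_c, spare_4_c and the x axis of tray, either way round below 0.06 rad and x of spare_2_c in the frame of tray between -0.025 and 0.025 m and y of spare_2_c in the frame of tray between -0.073 and 0.073 m and z of spare_2_c in the frame of tray between 0.0115 and 0.0205 m and x of spare_3_c in the frame of tray between -0.025 and 0.025 m and y of spare_3_c in the frame of tray between -0.073 and 0.073 m and z of spare_3_c in the frame of tray between 0.0115 and 0.0205 m and x of spare_4_c in the frame of tray between -0.025 and 0.025 m and y of spare_4_c in the frame of tray between -0.073 and 0.073 m and z of spare_4_c in the frame of tray between 0.0115 and 0.0205 m and value of joint bar below 0.05 rad), for 0.2 s.
At the end, for the whole second after the job is handed in: Each rod present lies in a groove (centre within 25 mm of mid-length, 4 mm of groove depth, parallel within 0.06 rad); the rake rests upright in its stand (within 20 mm and 0.2 rad, either way round); the bar is closed within 0.05 rad; all still and released (all of step 3 and all of step 4 and velocity of joint bar between -0.1 and 0.1 rad/s and linear speed of each of rod_a, rod_b, rod_c, spare_1, spare_2, spare_3, spare_4, rake below 0.02 m/s); the robot touches nothing.
It fails at once if the fingers handle a rod that began in the tray (contact force between the fingers and rod_a above 1.5 N or contact force between the fingers and rod_b above 1.5 N or contact force between the fingers and rod_c above 1.5 N).
It fails at once if a bystander is moved more than 30 mm (distance of any of panels, jar from where it was at the start of the episode above 0.03 m).
Of rod_a, rod_b, rod_c only 2 to 3 are there at a start; the rules pass over those that are not, and their reading is None.
Of spare_1, spare_2, spare_3, spare_4 only 3 to 4 are there at a start; the rules pass over those that are not, and their reading is None.
At some moment in a run one of spare_1, spare_2, spare_3, spare_4 may be knocked a few centimetres aside while the robot is not near it.
Once in a run the grip may slacken for a moment while it holds something.
It also fails if it takes over 208 s, if anything falls off the work surface, if the arm or the gripper's body presses on something with over 40 N, if the wrist force passes 120 N, or if a joint passes its speed limit or range.

## Robot

A 6-joint arm with a two-finger parallel gripper is mounted at the origin on the work surface. World frame = base frame: x ahead of the robot, y to its left, z up, the work surface at z = 0. Lengths are in m, angles in rad, forces in N, time in s.
With the tool pointing down it reaches from about 0.275 to 0.75 m from the base axis. Payload 10.2 kg.
Tool frame: the origin (TCP) lies midway between the tips of the shut fingers; the grasp point (between the pads) lies 19 mm behind it (env.hold_point_z is the distance from the TCP to the grasp point, in m); x points along the fingers, z is the direction in which the jaws open and shut, and the axes are right-handed (so a half turn about x gives the same grasp; the last joint's range is limited). The gripper opens to 85 mm and grips with 20 to 120 N. Pads are 22 mm wide; open, the fingers measure 114 mm over their backs; the gripper's body (76 mm by 85 mm) begins 54 mm behind the grasp point. The pads swing forward as they close: fully open they stand 13 mm farther back than shut.
Start: joints at [-1.509, 0.313, 1.498, -0, 1.331, -0.223], TCP at [0.147, -0.504, 0.231] pointing down, gripper open.
Joint ranges: [-2.94, 2.94], [-0.97, 2.17], [0.19, 2.56], [-1.23, 4.37], [0.02, 3.11], [-2.88, 2.88]. Speed limits (rad/s): [2.39, 2.39, 3.01, 3.14, 3.14, 3.14].

## Interface

Orientations are given as a unit quaternion [x, y, z, w].
In Python, from bench import env, kinematics, monitor, eyes, job gives the robot as it stands. The module is installed in compiled form; this text tells all that it offers. Calls block until the motion is done:
- env.reach(position, orientation): joint-space move of the TCP to a pose.
- env.movel(position, velocity=0.15, frame=None, guard=None): straight line of the TCP; frame=None keeps the orientation; velocity is the mean speed in m/s. With guard (N) it stops when the force on the tool has changed by that much, and returns True; else False.
- env.set_joints(angles): joint-space move.
- env.release() and env.close_gripper(effort=None): open the fingers fully, or close them until they stop; effort is the grip in N (None keeps the last).
- env.hold(seconds).
- kinematics.ik(position, orientation): joint angles nearest the present ones, or None.
- monitor.sense(): the state.
- eyes.grab_frame(name): name is "scene" or "top" or "wrist"; returns a dict with "frame" (420x560x3 uint8, red, green, blue), "mtx" (3x3 intrinsics, pixels), "view" (4x4, takes a point from world to camera coordinates). Camera axes: x right, y down, z forward; pixel columns grow to the right and rows downward; lengths in m; the calibration is good to about 2 mm. A picture is of the moment at which its call begins. There is no depth.
A pose or a line that the arm cannot do raises env.MotionError and nothing moves.
- job.hand_in(): hands the job in, once; it reports no verdict.
The state is a dict: "clock": time; "joints": joint angles; "qvel": joint speeds; "joint_efforts": joint torques, N m; "position": TCP position; "ee_rot": TCP orientation; "contact_force": force on the tool from outside, world axes, zero at the start; "ft_torque": the same for the moment, N m; "finger_gap": opening from 0.0 (shut) to 1.0 (fully open).
Only numpy, scipy, OpenCV 4.12 (cv2) and the standard library are available. Lean on these libraries where they do the work, as an engineer would, in place of code of your own. Each camera call takes 0.05 s, during which the arm holds its last target.

## Working session

There is one attempt and no reset: what is moved stays moved. The work goes in short steps, each a Python script; the robot and the scene stay as the last script left them, time stands still between calls to the robot, and variables do not carry over. Pictures are saved under pics/ and viewed, and the job is handed in when it is done.

```bash
mkdir -p pics; python3 - <<'E'
from bench import env, kinematics, monitor, eyes, job
import cv2,pickle
s=monitor.sense();print(s)
d={}
for n in("scene","top","wrist"):
    f=eyes.grab_frame(n);d[n]=f
    cv2.imwrite(f"pics/{n}0.png",cv2.cvtColor(f["frame"],cv2.COLOR_RGB2BGR));print(n,f["mtx"].tolist(),f["view"].tolist())
pickle.dump(d,open("f0.pkl","wb"));print(env.hold_point_z)
E
```

```text
{'clock': 0.0, 'joints': array([-1.50938601e+00,  3.13446368e-01,  1.49848222e+00, -3.52239618e-06,
        1.33100552e+00, -2.23370304e-01]), 'qvel': array([-0.0007209 , -0.00061057, -0.00062642, -0.00017594,  0.00140472,
       -0.00213797]), 'joint_efforts': array([-5.82662706e-04, -4.12268221e+01, -2.59742314e+01, -1.95150064e-04,
        4.13086731e-03, -2.55658210e-05]), 'position': array([ 0.1474822 , -0.50357181,  0.23071995]), 'ee_rot': array([ 0.42434526,  0.56620273, -0.42362405,  0.56558662]), 'contact_force': array([ 0.05385436, -0.12057273,  0.25674286]), 'ft_torque': array([ 0.00131259, -0.04395624, -0.00329519]), 'finger_gap': 1.0027436625065986}
scene [[489.96057158439237, 0.0, 276.44855488440965], [0.0, 489.96057158439237, 207.7886309918415], [0.0, 0.0, 1.0]] [[0.43433470320659195, 0.9007506747872086, 0.0012599447723937508, -0.30613282294487826], [0.7737502953053043, -0.37237929145276727, -0.5124881889488664, -0.33427065943979495], [-0.46115490467455245, 0.2235662880836978, -0.8586933496464738, 1.795736691751528], [0.0, 0.0, 0.0, 1.0]]
top [[460.64736188292494, 0.0, 275.2363848990136], [0.0, 460.64736188292494, 213.48348553013213], [0.0, 0.0, 1.0]] [[-0.008957015886347697, -0.9999588984719536, -0.0014047181813155634, 0.09715416040921969], [-0.9942253771137906, 0.009055870341273736, -0.10692937255638825, 0.5307582401655714], [0.10693769854149916, 0.0004388383748523185, -0.9942656265060804, 1.2005209289532297], [0.0, 0.0, 0.0, 1.0]]
wrist [[306.8377043346253, 0.0, 280.38337298363416], [0.0, 306.8377043346253, 208.25055119217942], [0.0, 0.0, 1.0]] [[0.28121900006269307, -0.9596433737490381, -0.000684998762642004, -0.52533949905332], [-0.9076494910201692, -0.2662140683751933, 0.32450342255507475, -0.042257845659171595], [-0.3115899155212963, -0.09063478922959811, -0.9458842738552851, 0.3797307807719731], [0.0, 0.0, 0.0, 1.0]]
0.0187
```

View pics/top0.png

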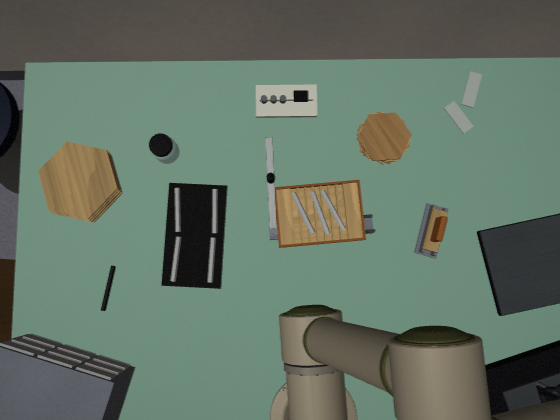

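View pics/scene0.png

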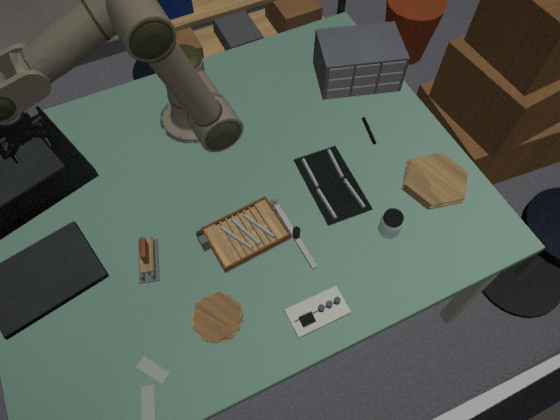

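View pics/wrist0.png

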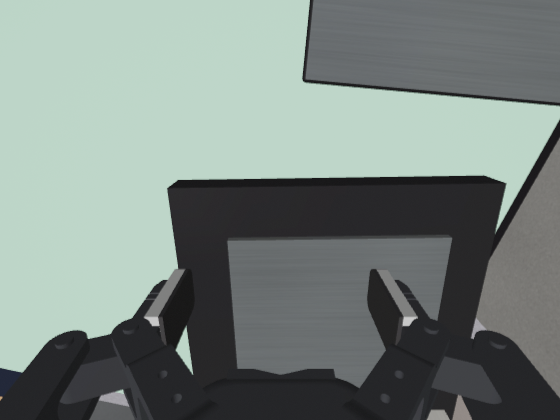

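```bash
cat > h.py <<'E'
import numpy as np, cv2
def ray(f,px,z):
    R=np.array(f["view"])[:3,:3];t=np.array(f["view"])[:3,3]
    c=-R.T@t; d=R.T@np.linalg.inv(f["mtx"])@np.array([px[0],px[1],1.0])
    return c+d*(z-c[2])/d[2]
def proj(f,p):
    p=np.atleast_2d(p);q=(np.array(f["view"])[:3,:3]@p.T).T+np.array(f["view"])[:3,3]
    u=(np.array(f["mtx"])@q.T).T;return u[:,:2]/u[:,2:]
def save(f,name,crop=None,k=1):
    im=cv2.cvtColor(f["frame"],cv2.COLOR_RGB2BGR)
    if crop: x0,y0,x1,y1=crop; im=im[y0:y1,x0:x1]
    im=cv2.resize(im,None,fx=k,fy=k,interpolation=cv2.INTER_CUBIC); cv2.imwrite(f"pics/{name}.png",im)
E
python3 - <<'E'
import pickle;from h import *
d=pickle.load(open("f0.pkl","rb"))
save(d["top"],"topc",(250,120,460,270),3.8)
save(d["top"],"topm",(150,170,240,300),4.5)
E
```

```text
(no output)
```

View pics/topc.png

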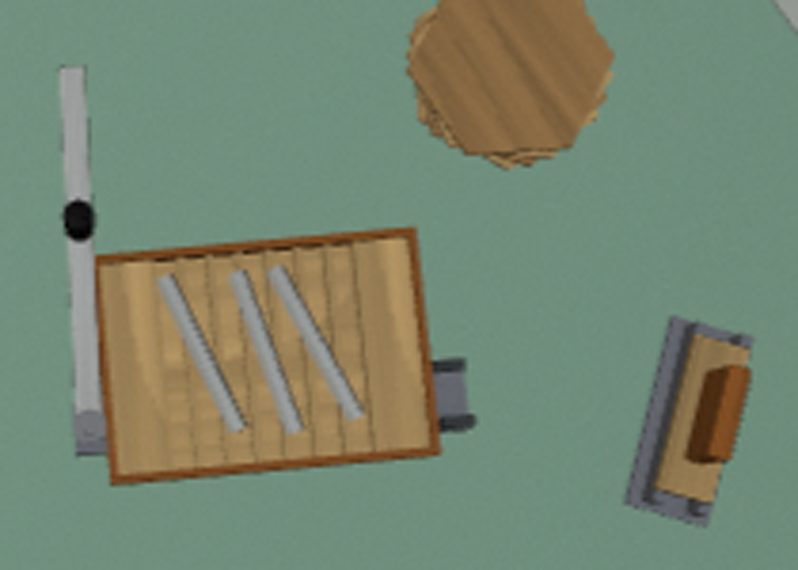

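View pics/topm.png

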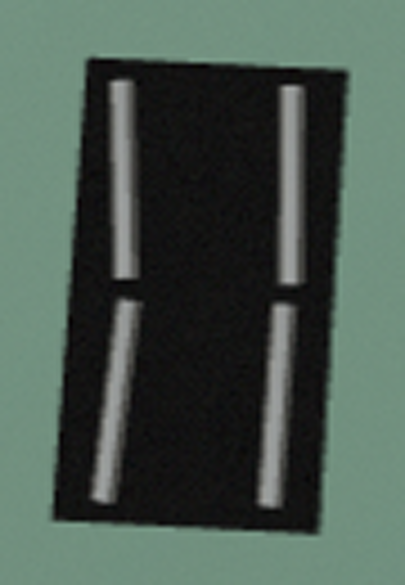

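```bash
cat >> h.py <<'E'
def fit(loc,w):  # 2D rigid: w=R loc+t
    loc=np.array(loc,float);w=np.array(w)[:,:2];a=loc-loc.mean(0);b=w-w.mean(0)
    th=np.arctan2((a[:,0]*b[:,1]-a[:,1]*b[:,0]).sum(),(a*b).sum())
    R=np.array([[np.cos(th),-np.sin(th)],[np.sin(th),np.cos(th)]]);t=w.mean(0)-R@loc.mean(0)
    return t,th,np.linalg.norm(w-(loc@R.T+t),axis=1)
E
python3 - <<'E'
import pickle;from h import *
d=pickle.load(open("f0.pkl","rb"));f=d["top"]
def c(p,k,o): return (p[0]/k+o[0]-.4,p[1]/k+o[1]-.4)
P=[c(p,3.8,(250,120)) for p in [(97,256),(417,228),(439,455),(111,485)]]
W=[ray(f,p,.029) for p in P]
print("tray",fit([(.081,.116),(.081,-.116),(-.081,-.116),(-.081,.116)],W))
k=c((78,219),3.8,(250,120));print("knob",ray(f,k,.088))
M=[c(p,4.5,(150,170)) for p in [(88,58),(348,70),(320,533),(53,520)]]
W=[ray(f,p,.003) for p in M]
print("mat",fit([(.14,.08),(.14,-.08),(-.14,-.08),(-.14,.08)],W))
for a,b in [((122,80),(125,280)),((291,85),(289,284)),((128,299),(103,502)),((283,304),(270,507))]:
    A=ray(f,c(a,4.5,(150,170)),.013);B=ray(f,c(b,4.5,(150,170)),.013);v=A-B
    print("spare",(A+B)/2,np.linalg.norm(v),np.arctan2(v[1],v[0]))
S=[ray(f,c(p,3.8,(250,120)),.095) for p in [(718,366),(750,368),(728,462),(692,460)]]
print("handle",np.mean(S,0),[np.linalg.norm(S[i]-S[i-1]) for i in range(4)],S)
H=[ray(f,c(p,3.8,(250,120)),.043) for p in [(693,333),(750,345),(707,505),(655,490)]]
print("head",np.mean(H,0),[np.linalg.norm(H[i]-H[i-1]) for i in range(4)])
T=[ray(f,c(p,3.8,(250,120)),.00) for p in [(672,317),(752,338),(707,525),(626,503)]]
print("stand",np.mean(T,0),[np.linalg.norm(T[i]-T[i-1]) for i in range(4)],(T[0]-T[3]))
E
```

```text
tray (array([ 0.53159162, -0.02600674]), np.float64(0.07350614514829511), array([0.00368981, 0.00127511, 0.00265062, 0.00062964]))
knob [0.61867085 0.10457488 0.088     ]
mat (array([0.47878084, 0.31156009]), np.float64(-0.05780725874076709), array([0.00085213, 0.00056954, 0.00063056, 0.00044258]))
spare [0.54658403 0.3579011  0.013     ] 0.12112671005070984 0.028729819439904596
spare [0.54294474 0.25776706 0.013     ] 0.12036592628523982 -0.004737871781913636
spare [0.41467039 0.36078777 0.013     ] 0.12069546026117789 -0.10918149780015454
spare [0.4108549  0.26507871 0.013     ] 0.12016196627896082 -0.05838520544705664
handle [ 0.48272191 -0.32036227  0.095     ] [np.float64(0.0652856854048879), np.float64(0.02120111669579926), np.float64(0.06456233516678811), np.float64(0.023713698925674848)] [array([ 0.51455073, -0.31918716,  0.095     ]), array([ 0.51302508, -0.34033332,  0.095     ]), array([ 0.45089014, -0.32279639,  0.095     ]), array([ 0.45242168, -0.2991322 ,  0.095     ])]
head [ 0.48379787 -0.32448892  0.043     ] [np.float64(0.11285544509830714), np.float64(0.04011907230666003), np.float64(0.11575189527173052), np.float64(0.03683424096628102)]
stand [ 0.48517036 -0.33066736  0.        ] [np.float64(0.13862487346435667), np.float64(0.05895856247606458), np.float64(0.13894387709192224), np.float64(0.05914102718438285)] [ 0.13314071 -0.03860577  0.        ]
```

```bash
cat >> h.py <<'E'
from scipy.spatial.transform import Rotation as Rot
def down(psi):
    c,s=np.cos(psi),np.sin(psi)
    return Rot.from_matrix(np.array([[0,-s,c],[0,c,s],[-1,0,0]])).as_quat()
import os,pickle
if os.path.exists("f0.pkl"):
    _f=pickle.load(open("f0.pkl","rb"))["wrist"]
    _p0=np.array([.1474822,-.50357181,.23071995]);_R0=Rot.from_quat([ 0.42434526,  0.56620273, -0.42362405,  0.56558662]).as_matrix()
    _Rc=_f["view"][:3,:3].T;_c=-_Rc@_f["view"][:3,3]
    CT=_R0.T@(_c-_p0);RT=_R0.T@_Rc
def viewpose(target,psi,h,px=(280,150)):
    "TCP position so that target is seen at px, TCP at height h"
    R=Rot.from_quat(down(psi)).as_matrix();c=R@CT
    d=R@RT@np.linalg.inv(_f["mtx"])@np.array([px[0],px[1],1.])
    k=(target[2]-(h+c[2]))/d[2]
    off=c+k*d
    return np.array([target[0]-off[0],target[1]-off[1],h])
E
python3 - <<'E'
from h import *
from bench import kinematics
print(CT,RT)
R0=_R0=Rot.from_quat([ 0.42434526,  0.56620273, -0.42362405,  0.56558662]).as_matrix();print(R0)
for psi in (-.28+np.pi/2,-.28-np.pi/2):
    p=viewpose([.484,-.322,.05],psi,.25);print(psi,p,kinematics.ik(p,down(psi)))
    print(kinematics.ik([.484,-.322,.05],down(psi)))
for psi in (.0735+np.pi/2,.0735-np.pi/2):
    p=viewpose([.53,-.026,.025],psi,.28);print(psi,p,kinematics.ik(p,down(psi)))
    print(kinematics.ik([.53,-.026,.05],down(psi)))
for psi in (-.05+np.pi/2,-.05-np.pi/2):
    p=viewpose([.478,.311,.0],psi,.28);print(psi,p,kinematics.ik(p,down(psi)))
E
```

```text
[-0.14179088  0.08337848  0.00066137] [[-6.23789113e-04 -3.24781687e-01  9.45788807e-01]
 [ 2.82736552e-04 -9.45789010e-01 -3.24781570e-01]
 [ 9.99999765e-01  6.48138586e-05  6.81800542e-04]]
[[-8.57427911e-05  9.59723087e-01  2.80947664e-01]
 [ 1.33870018e-03  2.80947523e-01 -9.59722198e-01]
 [-9.99999100e-01  2.93815428e-04 -1.30887069e-03]]
1.2907963267948965 [ 0.5166498  -0.33187204  0.25      ] [-0.76152841  0.50338376  1.17243995  0.          1.46576894 -2.05232473]
[-0.7884674   0.63004185  1.52130387  0.          0.99024693 -2.07926373]
-1.8507963267948966 [ 0.4513502  -0.31212796  0.25      ] [-8.18577994e-01  3.52973711e-01  1.39341804e+00 -4.44089210e-16
  1.39520090e+00  1.03221833e+00]
[-7.88467399e-01  6.30041855e-01  1.52130387e+00 -4.44089210e-16
  9.90246926e-01  1.06232893e+00]
1.6442963267948965 [ 0.55613887 -0.02450946  0.28      ] [-2.54510304e-01  3.55059215e-01  1.31327376e+00 -4.44089210e-16
  1.47325968e+00 -1.89880663e+00]
[-2.69981423e-01  5.40036257e-01  1.68360254e+00 -4.44089210e-16
  9.17953855e-01 -1.91427775e+00]
-1.4972963267948967 [ 0.50386113 -0.02749054  0.28      ] [-2.87071297e-01  2.35800344e-01  1.47156540e+00 -4.44089210e-16
  1.43422691e+00  1.21022503e+00]
[-2.69981423e-01  5.40036257e-01  1.68360254e+00 -4.44089210e-16
  9.17953855e-01  1.22731490e+00]
1.5207963267948965 [0.50052467 0.30945373 0.28      ] [ 3.54793116e-01  4.29525960e-01  1.20701840e+00 -4.44089210e-16
  1.50504829e+00 -1.16600321e+00]
-1.6207963267948966 [0.45547533 0.31254627 0.28      ] [ 3.89278647e-01  3.45160839e-01  1.32697674e+00 -4.44089210e-16
  1.46945508e+00  2.01007497e+00]
```

```bash
python3 - <<'E'
from h import *
from bench import *
from bench import env,eyes,monitor
d={}
for n,t,psi,h in [("stand",[.484,-.322,.05],-.28-np.pi/2,.26),("tray",[.53,-.026,.025],.0735-np.pi/2,.27)]:
    env.reach(viewpose(t,psi,h),down(psi)); env.hold(.2); f=eyes.grab_frame("wrist");d[n]=f;save(f,"w_"+n,None,1.4)
    print(monitor.sense()["clock"])
pickle.dump(d,open("f1.pkl","wb"))
E
```

```text
1.7583
3.125
```

View pics/w_stand.png

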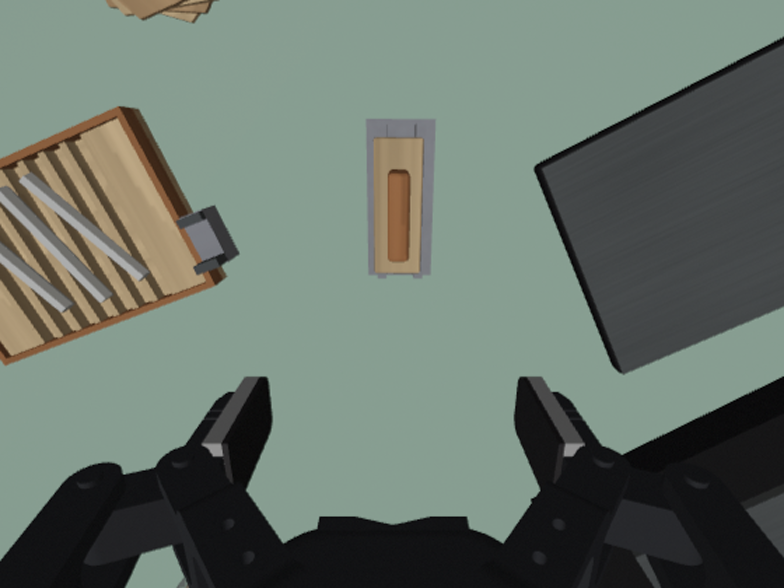

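View pics/w_tray.png

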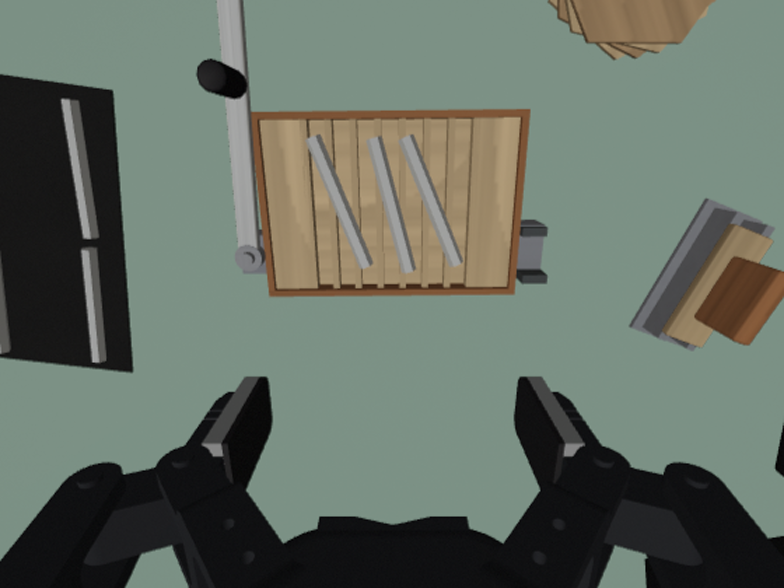

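```bash
python3 - <<'E'
from h import *
d=pickle.load(open("f1.pkl","rb"))
f=d["stand"];q=lambda L,z:[ray(f,(p[0]/1.4-.15,p[1]/1.4-.15),z) for p in L]
b=lambda x,y:[(x,y),(x,-y),(-x,-y),(-x,y)]
for n,L,z,l in [("handle",[(388,170),(410,170),(409,262),(388,262)],.095,b(.032,.008)),("head",[(373,138),(424,138),(421,273),(375,273)],.043,b(.056,.02)),("stand",[(366,119),(435,119),(430,275),(369,275)],.0,b(.07,.03))]:
    t,th,r=fit(l,q(L,z));print(n,t,th,r)
f=d["tray"]
t,th,r=fit(b(.081,.116),q([(251,112),(529,109),(515,294),(270,297)],.029));print("tray",t,th,r)
R=np.array([[np.cos(th),-np.sin(th)],[np.sin(th),np.cos(th)]])
for y in(.063,):
  pass
L=lambda p:R.T@(p[:2]-t)
for y,p in [(.0735,(315,119)),]: pass
# ridge boundaries: check projected groove centres drawn
im=cv2.cvtColor(f["frame"],cv2.COLOR_RGB2BGR);im=cv2.resize(im,None,fx=1.4,fy=1.4)
for y in np.arange(-.063,.064,.021):
    a=[np.append(R@[x,y]+t,.023) for x in(.075,-.075)]
    u=proj(f,a)*1.4;cv2.line(im,*[tuple(int(v) for v in k) for k in u],(0,0,255),1)
for s in(1,-1):
  pass
c=proj(f,[np.append(R@np.array(k)+t,.029) for k in b(.081,.116)])*1.4
cv2.polylines(im,[c.astype(int)],True,(255,0,0),1)
h=R@[-.04,.127]+t;print("hinge",h);u=proj(f,[np.append(h,.042)])*1.4;cv2.circle(im,tuple(u[0].astype(int)),4,(0,255,0),1)
cv2.imwrite("pics/chk.png",im)
for e in [((314,138),(366,268)),((375,140),(408,270)),((407,137),(457,263))]:
    A,B=q(e,.029+.006);A,B=L(A),L(B);v=A-B;print("rod",(A+B)/2,np.linalg.norm(v),np.arctan2(v[1],v[0]))
k=q([(209,76)],.088)[0];print("knob",k,np.linalg.norm(k[:2]-h),L(k))
E
```

```text
handle [ 0.48392438 -0.32760988] -0.2816329239297381 [0.00079586 0.00080496 0.00071551 0.00072576]
head [ 0.4826939 -0.3275568] -0.2804040394072093 [0.00072354 0.00073754 0.00072018 0.00073812]
stand [ 0.48276506 -0.3297923 ] -0.28165284209004965 [0.00065818 0.00071105 0.00070929 0.00074648]
tray [ 0.53146272 -0.02596644] 0.08383589778889787 [0.00163119 0.00181255 0.00050719 0.00040283]
hinge [0.48096852 0.09723801]
rod [0.00414895 0.04325192] 0.11852286769048623 0.33842175535648655
rod [ 0.00190299 -0.00099595] 0.11526349522303354 0.23865640550386677
rod [ 0.0059465  -0.03641779] 0.11703237494314565 0.39647337321186177
knob [0.62058632 0.10422839 0.088     ] 0.13979269239978573 [0.0997128  0.12227456]
```

View pics/chk.png

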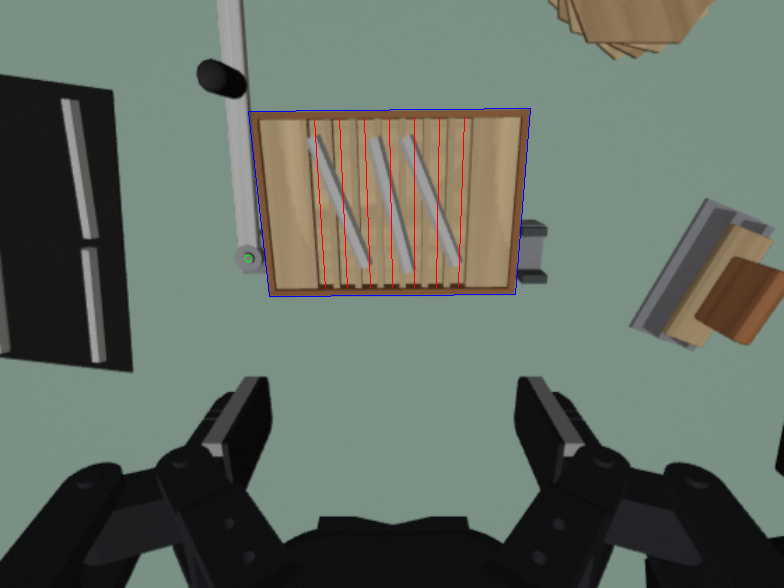

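```bash
cat >> h.py <<'E'
TT=np.array([.5315,-.0260]);TH=.080
def tw(x,y): 
    c,s=np.cos(TH),np.sin(TH);return np.array([TT[0]+c*x-s*y,TT[1]+s*x+c*y])
PT=TH-np.pi/2; PS=-.281-np.pi/2
RK=np.array([.4833,-.3265])
E
python3 - <<'E'
from h import *
from bench import env,eyes,monitor
env.reach([*RK,.16],down(PS))
env.movel([*RK,.052],velocity=.12)
env.hold(.1);f0=monitor.sense()["contact_force"]
env.close_gripper(effort=70)
s=monitor.sense();print(s["clock"],s["finger_gap"],s["position"],s["contact_force"]-f0)
f=eyes.grab_frame("wrist");save(f,"g1",None,1.4)
env.movel([*RK,.2],velocity=.12);s=monitor.sense();print(s["clock"],s["finger_gap"],s["contact_force"]-f0)
f=eyes.grab_frame("wrist");save(f,"g2",None,1.4)
E
```

```text
6.1333 0.1792853246123333 [ 0.48334225 -0.32655009  0.0521085 ] [1.03272485 0.72656691 3.10463339]
7.5667 0.18129151016030542 [ 0.69969339  0.88116391 -1.03424934]
```

View pics/g1.png

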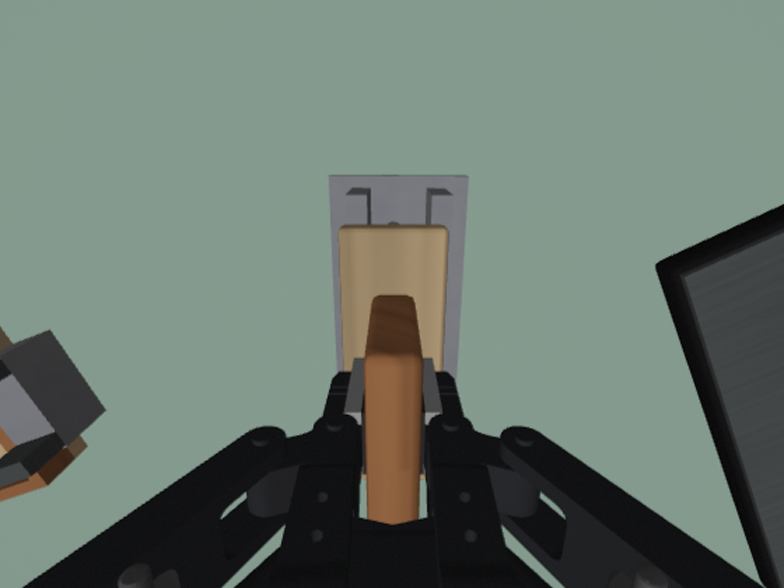

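View pics/g2.png

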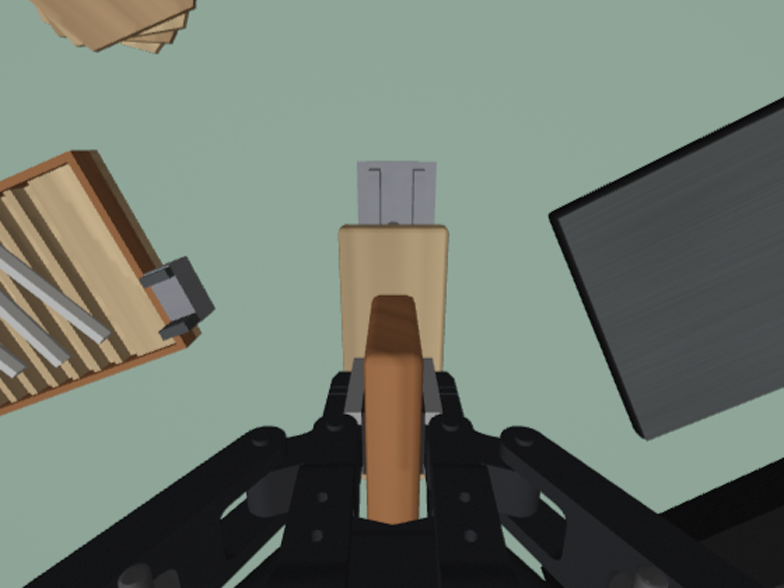

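```bash
python3 - <<'E'
from h import *
from bench import env,eyes,monitor
env.reach([*tw(0,.094),.17],down(PT))
g=env.movel([*tw(0,.094),.074],velocity=.08,guard=6)
f0=monitor.sense();print(g,f0["position"],f0["contact_force"],f0["clock"])
for y in (.07,.055,.04,.03,.02):
    g=env.movel([*tw(0,y),.074],velocity=.05,guard=15);s=monitor.sense();print(y,g,s["contact_force"]-f0["contact_force"],s["clock"])
    if g: break
f=eyes.grab_frame("top");save(f,"t1",(220,120,440,290),3.6)
f=eyes.grab_frame("scene");save(f,"s1",(150,150,350,300),4)
f=eyes.grab_frame("wrist");save(f,"wr1",None,1.4)
E
```

```text
False [0.52429006 0.06768194 0.07447403] [-0.20721364  0.63677141 -2.6343788 ] 10.4417
0.07 False [-0.66414919 -1.09273792  1.33492455] 11.075
0.055 False [-0.0022974  -1.0996053   1.27539635] 11.525
0.04 False [-0.08005346 -0.73254666  0.4799477 ] 11.975
0.03 False [-0.17038166 -0.82083122  0.55243353] 12.325
0.02 False [-0.0713294  -0.96841207  0.38804754] 12.675
```

View pics/t1.png

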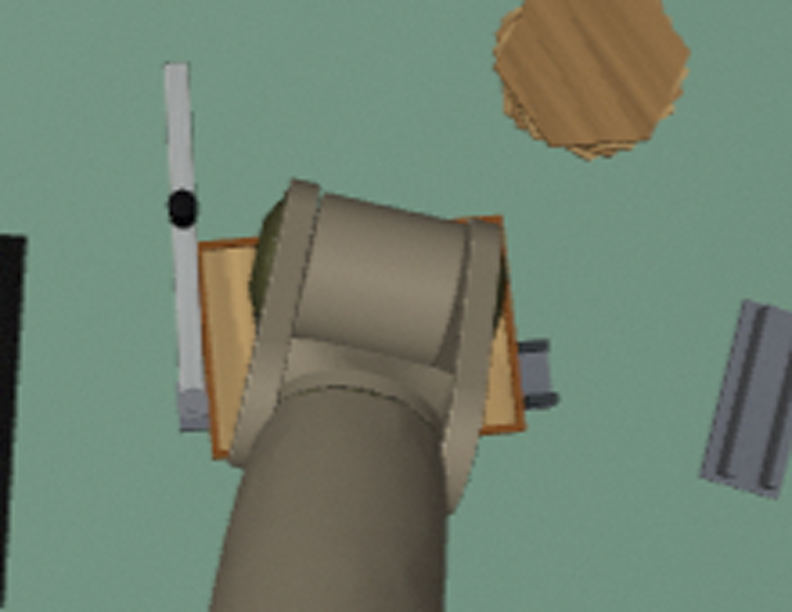

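View pics/s1.png

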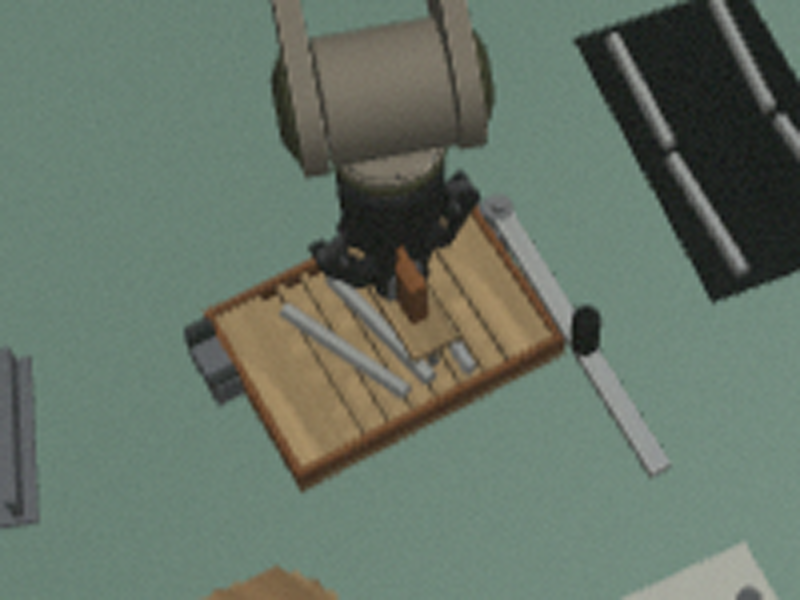

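View pics/wr1.png

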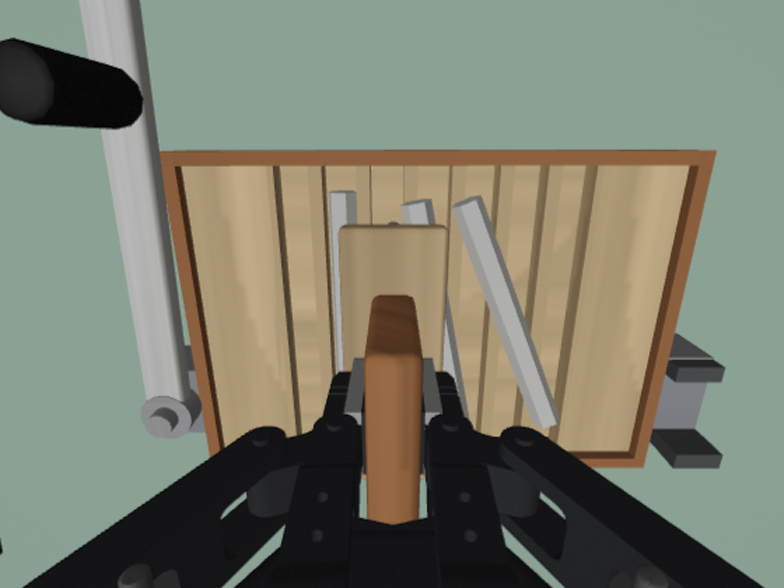

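```bash
python3 - <<'E'
from h import *
from bench import env,eyes,monitor
f0=monitor.sense()
for y in (.01,.0,-.008):
    g=env.movel([*tw(0,y),.074],velocity=.05,guard=15);s=monitor.sense();print(y,g,s["contact_force"]-f0["contact_force"],s["clock"])
    if g: break
f=eyes.grab_frame("wrist");save(f,"wr2",None,1.4)
E
```

```text
0.01 False [ 0.49505132 -0.12705965 -0.55628437] 13.175
0.0 True [0.92131498 9.61043203 4.20498724] 13.3833
```

View pics/wr2.png

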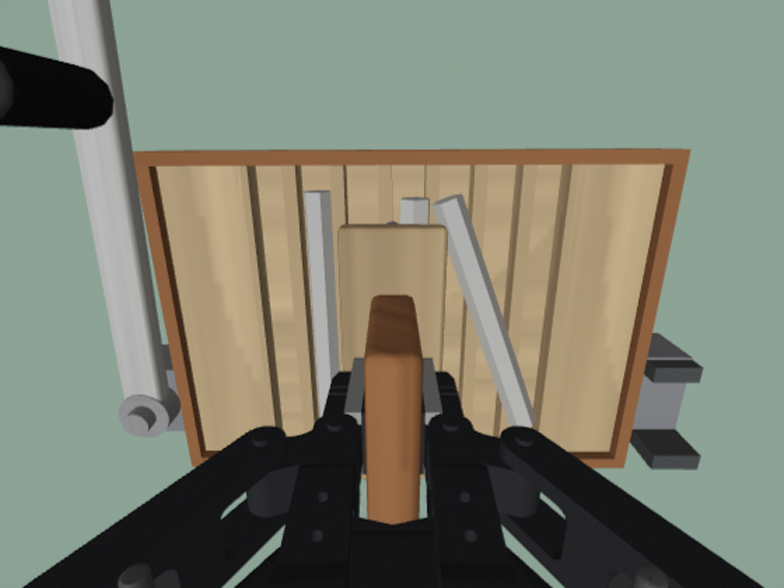

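```bash
python3 - <<'E'
from h import *
from bench import env,eyes,monitor
s=monitor.sense();print(s["position"],s["contact_force"])
env.movel([*tw(0,.016),.074],velocity=.05)
env.movel([*tw(0,.016),.12],velocity=.15)
env.movel([*tw(0,-.094),.12],velocity=.2)
s=monitor.sense();print(s["clock"],s["finger_gap"])
f=eyes.grab_frame("wrist");save(f,"wr3",None,1.4)
E
```

```text
[ 0.53061831 -0.01762854  0.07399454] [1.17391668 8.46884781 2.47645594]
14.9167 0.17711244646823568
```

View pics/wr3.png

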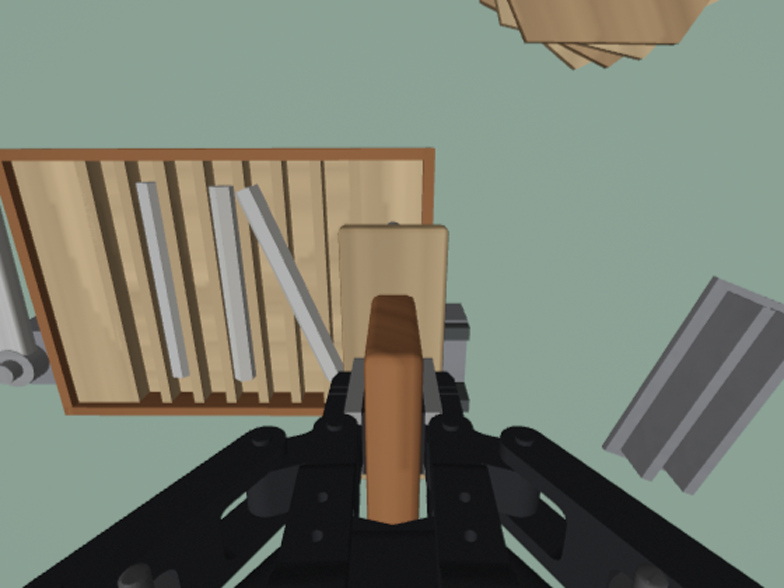

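```bash
python3 - <<'E'
import cv2
im=cv2.imread("pics/wr3.png")[140:420,0:400];cv2.imwrite("pics/wr3z.png",cv2.resize(im,None,fx=2,fy=2,interpolation=2))
E
```

```text
(no output)
```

View pics/wr3z.png

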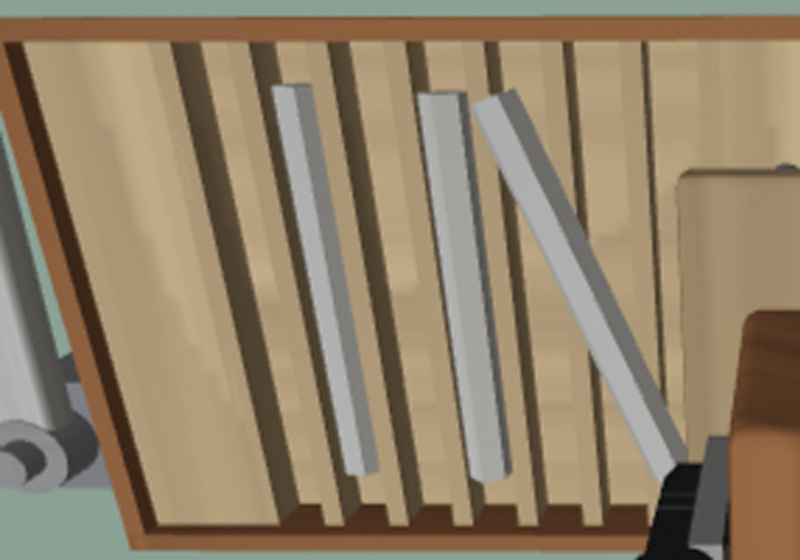

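```bash
python3 - <<'E'
from h import *
from bench import env,eyes,monitor
g=env.movel([*tw(0,-.094),.074],velocity=.08,guard=8)
f0=monitor.sense();print(g)
for y in (-.07,-.055,-.045,-.038):
    g=env.movel([*tw(0,y),.074],velocity=.05,guard=12);s=monitor.sense();print(y,g,s["contact_force"]-f0["contact_force"],s["clock"])
    if g: break
f=eyes.grab_frame("wrist");save(f,"wr4",None,1.4)
E
```

```text
False
-0.07 False [-0.40011372 -0.02867797  0.33654284] 16.325
-0.055 False [ 0.67637468 -1.912129   -0.11693665] 16.775
-0.045 False [ 0.67681249 -0.83573247  0.51215221] 17.125
-0.038 False [-0.56380649 -0.56409068  0.53058557] 17.4167
```

View pics/wr4.png

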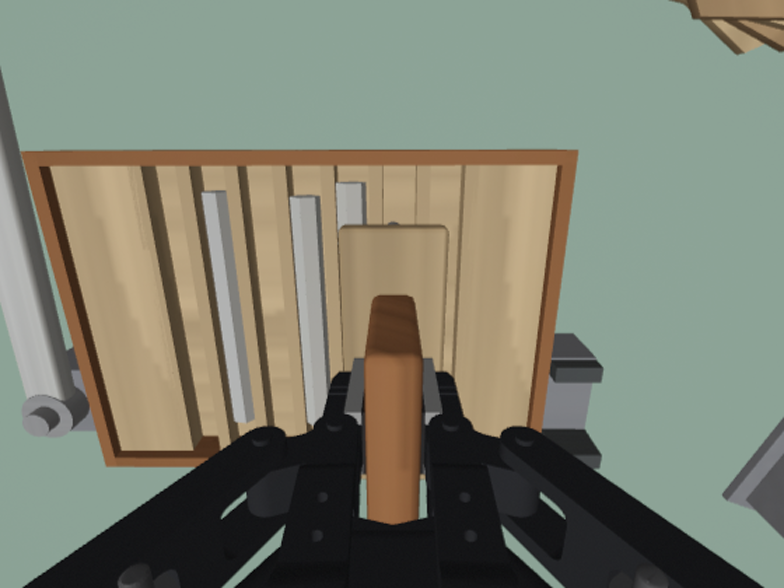

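```bash
python3 - <<'E'
from h import *
from bench import env,eyes,monitor
env.movel([*tw(0,-.045),.074],velocity=.08)
env.movel([*tw(0,-.045),.12],velocity=.15)
env.movel([*tw(0,-.10),.12],velocity=.2)
s=monitor.sense();print(s["clock"],s["finger_gap"])
f=eyes.grab_frame("wrist");save(f,"wr5",(0,80,300,310),2.6);pickle.dump(f,open("f5.pkl","wb"))
E
```

```text
18.6 0.18182750234884926
```

View pics/wr5.png

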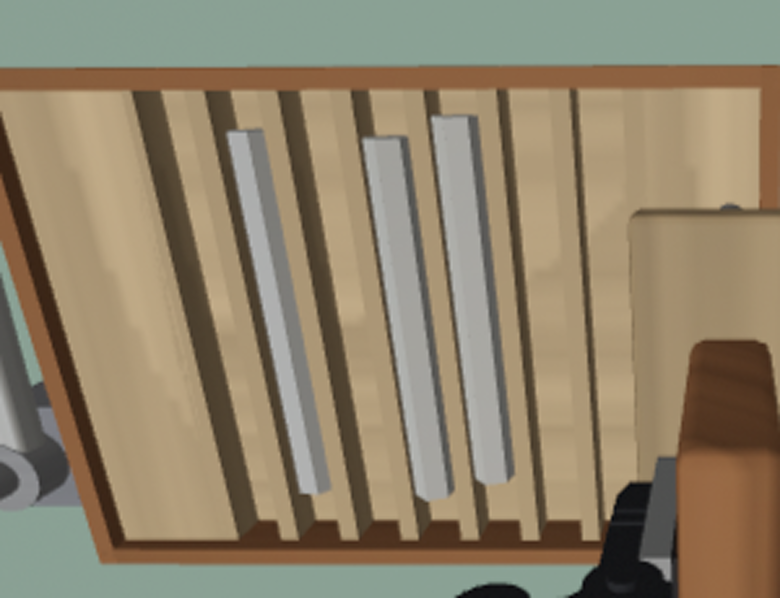

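```bash
python3 - <<'E'
from h import *
f=pickle.load(open("f5.pkl","rb"))
c,s=np.cos(TH),np.sin(TH)
L=lambda p:np.array([[c,s],[-s,c]])@(p[:2]-TT)
q=lambda p,z:L(ray(f,(p[0]/2.6-.3,p[1]/2.6+80-.3),z))
for n,A,B in [("a",(244,130),(316,490)),("b",(384,137),(434,496)),("c",(454,116),(495,482))]:
  for z in(.0225,.029,.035):
    a,b=q(A,z),q(B,z);print(n,z,a,b,np.linalg.norm(a-b))
print("groove ends floor", [q(p,.023) for p in [(290,540),(351,540),(411,540),(470,540),(529,540),(150,92),(218,92),(290,92)]])
E
```

```text
a 0.0225 [0.06370303 0.04074458] [-0.05517511  0.04031038] 0.11887893099928298
a 0.029 [0.06424494 0.03683859] [-0.05138163  0.03641626] 0.11562734314037383
a 0.035 [0.06474517 0.03323306] [-0.04787996  0.0328217 ] 0.11262587742445775
b 0.0225 [0.06165955 0.00021938] [-0.05742613  0.00040805] 0.11908582941712782
b 0.029 [ 0.06225736 -0.00257816] [-0.05357108 -0.00239465] 0.11582858245296056
b 0.035 [ 0.06280918 -0.00516051] [-0.05001257 -0.00498176] 0.11282189294757541
c 0.0225 [ 0.06753746 -0.0208951 ] [-0.05200107 -0.02092574] 0.1195385314335832
c 0.029 [ 0.0679745  -0.02311511] [-0.0482944  -0.02314491] 0.11626890212068496
c 0.035 [ 0.06837791 -0.02516436] [-0.04487287 -0.02519338] 0.11325078275493267
groove ends floor [array([-0.0746222 ,  0.05248536]), array([-0.07457467,  0.031231  ]), array([-0.07452798,  0.010349  ]), array([-0.07448211, -0.01016187]), array([-0.07443629, -0.03064988]), array([0.07434649, 0.06528424]), array([0.07431119, 0.04576169]), array([0.07427385, 0.0251133 ])]
```

```bash
python3 - <<'E'
from h import *
from bench import env,eyes,monitor
env.movel([*tw(0,-.10),.18],velocity=.2)
env.reach([*RK,.16],down(PS)); env.hold(.2)
f=eyes.grab_frame("wrist");save(f,"p1",None,1.4)
print(env.movel([*RK,.085],velocity=.12))
f0=monitor.sense()
print(env.movel([*RK,.0525],velocity=.06,guard=8))
s=monitor.sense();print(s["position"],s["contact_force"]-f0["contact_force"],s["clock"],s["finger_gap"])
f=eyes.grab_frame("wrist");save(f,"p2",None,1.4)
E
```

```text
False
True
[ 0.48276322 -0.32600528  0.05212917] [-1.76358367 -0.2100451   7.23160061] 21.525 0.1818311712352461
```

View pics/p2.png

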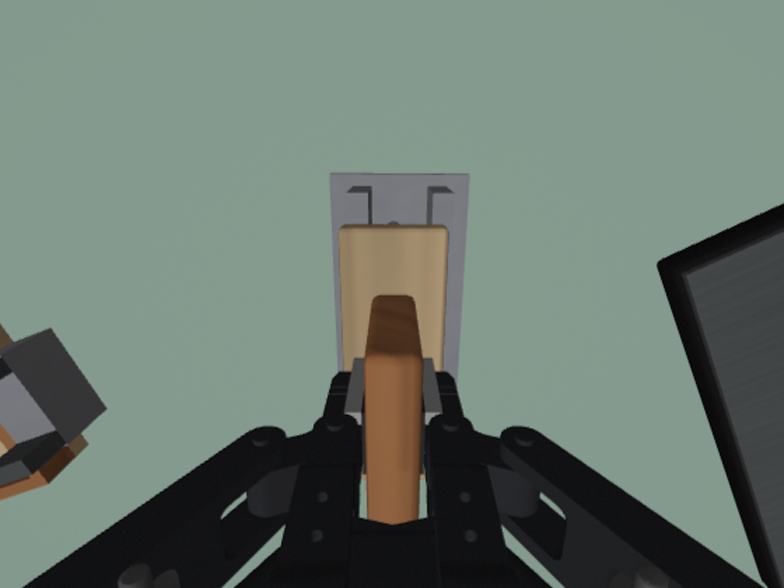

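```bash
python3 - <<'E'
from h import *
from bench import env,eyes,monitor
env.release();env.movel([*RK,.17],velocity=.15)
f=eyes.grab_frame("wrist");save(f,"r1",None,1.0)
psi=-.058-np.pi/2
env.reach(viewpose([.478,.311,.0],psi,.30),down(psi)); env.hold(.2); f=eyes.grab_frame("wrist");save(f,"m1",None,1.4)
pickle.dump(f,open("fm.pkl","wb"));print(monitor.sense()["clock"])
E
```

```text
25.825
```

View pics/r1.png

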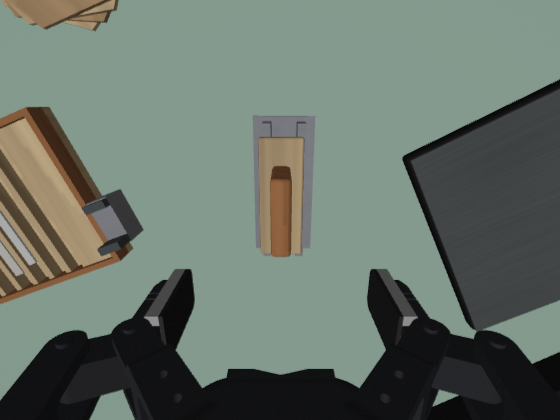

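View pics/m1.png

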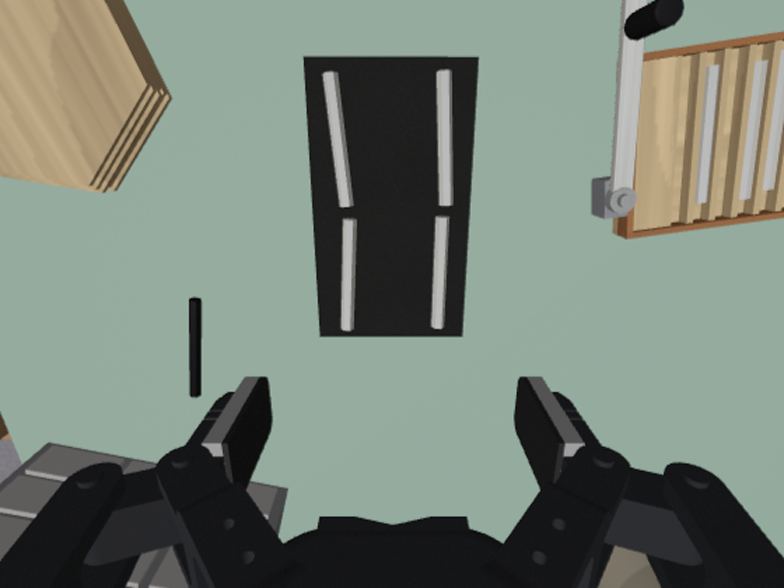

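```bash
cat >> h.py <<'E'
def spares(f,ztop=.015):
    hsv=cv2.cvtColor(f["frame"],cv2.COLOR_RGB2HSV)
    m=((hsv[...,1]<22)&(hsv[...,2]>110)).astype(np.uint8)
    n,lab,st,ce=cv2.connectedComponentsWithStats(m)
    out=[]
    for i in range(1,n):
        if st[i,4]<300: continue
        ys,xs=np.nonzero(lab==i)
        P=np.array([ray(f,(x,y),ztop-.003)[:2] for x,y in zip(xs,ys)]).astype(np.float32)
        (c,sz,an)=cv2.minAreaRect(P*1000)
        L,W=max(sz),min(sz)
        if not(100<L<140 and W<26): continue
        d=np.linalg.svd(P-P.mean(0),full_matrices=False)[2][0]
        if d[0]<0:d=-d
        out.append((c[0]/1000,c[1]/1000,float(np.arctan2(d[1],d[0])),L,W))
    return out
E
python3 - <<'E'
from h import *
f=pickle.load(open("fm.pkl","rb"))
for o in spares(f):print(np.round(o,4))
for o in spares(pickle.load(open("f0.pkl","rb"))["top"]):print("top",np.round(o,4))
E
```

```text
[ 5.400000e-01 -5.190000e-02  1.086000e-01  1.219535e+02  1.035290e+01]
[ 5.324000e-01 -3.100000e-02  8.180000e-02  1.218632e+02  1.044750e+01]
[5.312000e-01 1.130000e-02 8.130000e-02 1.225448e+02 1.124610e+01]
[5.471000e-01 3.580000e-01 3.630000e-02 1.205538e+02 1.306470e+01]
[ 5.424000e-01  2.578000e-01 -3.000000e-04  1.199267e+02  1.259100e+01]
[ 4.106000e-01  2.661000e-01 -6.350000e-02  1.201749e+02  1.236480e+01]
[ 4.145000e-01  3.613000e-01 -1.078000e-01  1.207144e+02  1.167220e+01]
```

```bash
cat >> h.py <<'E'
def pick(o,z=.006):
    from bench import env,monitor,eyes
    psi=o[2]-np.pi/2
    env.reach([o[0],o[1],.13],down(psi))
    g=env.movel([o[0],o[1],z],velocity=.12,guard=15)
    env.close_gripper(effort=50)
    s=monitor.sense();print("grip",g,s["finger_gap"],s["position"],s["clock"])
    env.movel([o[0],o[1],.13],velocity=.15)
    print("gap",monitor.sense()["finger_gap"])
    return eyes.grab_frame("wrist")
def above(y,x=0.,z=.12):
    from bench import env,monitor,eyes
    env.reach([*tw(x,y),z],down(PT)); env.hold(.15);print(monitor.sense()["finger_gap"],monitor.sense()["clock"])
    return eyes.grab_frame("wrist")
def lower(y,x=0.,z=.0265):
    from bench import env,monitor,eyes
    env.movel([*tw(x,y),.05],velocity=.15); f0=monitor.sense()
    g=env.movel([*tw(x,y),z],velocity=.04,guard=6)
    s=monitor.sense();print("low",g,s["position"],s["contact_force"]-f0["contact_force"],s["clock"])
    return eyes.grab_frame("wrist")
def drop(y,x=0.):
    from bench import env,monitor,eyes
    env.release(); env.movel([*tw(x,y),.15],velocity=.2);print(monitor.sense()["clock"])
    return eyes.grab_frame("wrist")
E
python3 - <<'E'
from h import *
f=pickle.load(open("fm.pkl","rb"))
o=min(spares(f),key=lambda o:abs(o[0]-.5424)+abs(o[1]-.2578));print(o)
save(pick(o),"k1",None,1.2)
save(above(-.063),"k2",None,1.2)
E
```

```text
(0.5424354248046875, 0.25782427978515626, -0.00028695291257463396, 119.92667388916016, 12.590970039367676)
grip False 0.13102837470927645 [0.54256761 0.25785384 0.00625246] 28.4917
gap 0.1330475601282325
0.127538279305345 30.975
```

View pics/k1.png

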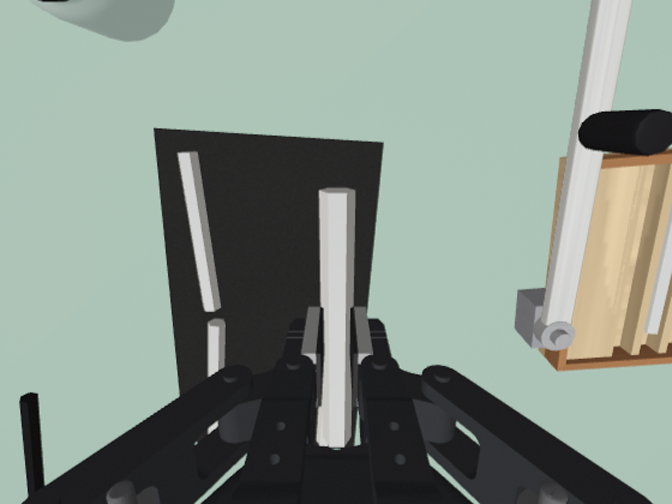

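View pics/k2.png

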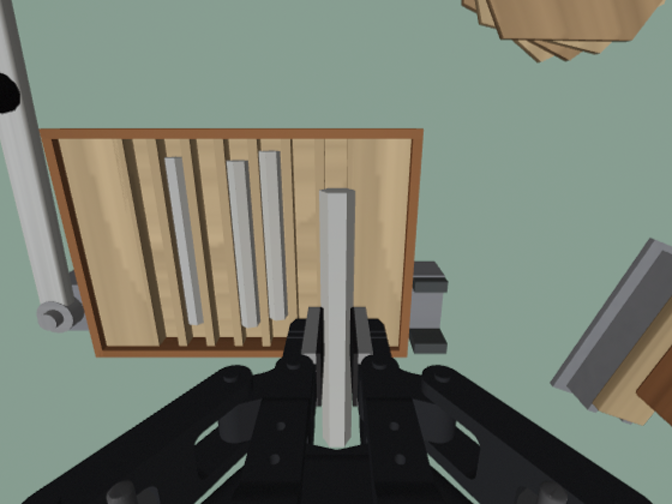

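```bash
python3 - <<'E'
from h import *
save(lower(-.063),"k3",None,1.2)
save(drop(-.063),"k4",None,1.2)
E
```

```text
low False [ 0.53664269 -0.08884225  0.02658958] [-1.05635391  0.2651418  -0.40811426] 32.375
33.9
```

View pics/k3.png

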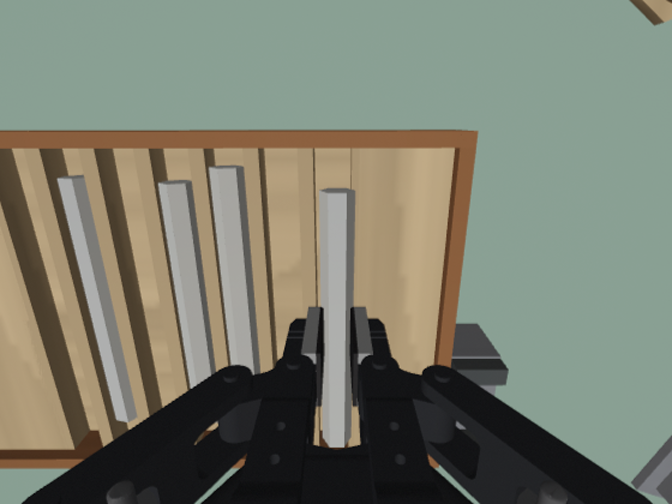

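View pics/k4.png

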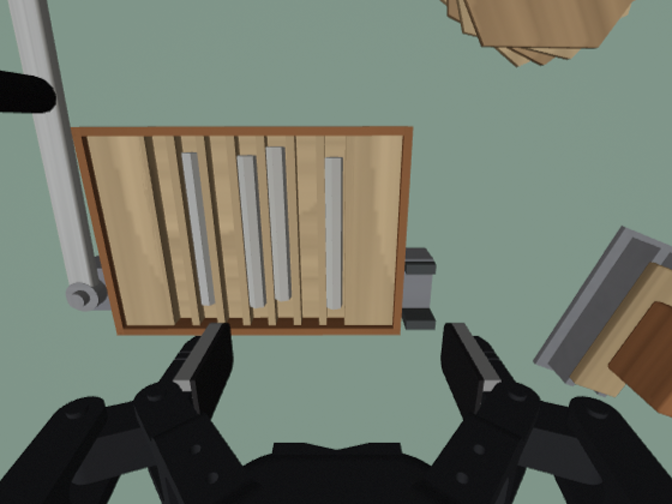

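```bash
cat > nxt.py <<'E'
import sys
from h import *
from bench import env,eyes,monitor
y=float(sys.argv[1]);tag=sys.argv[2]
psi=-.058-np.pi/2
env.reach(viewpose([.478,.311,.0],psi,.30),down(psi)); env.hold(.15); f=eyes.grab_frame("wrist");save(f,tag+"m",None,1.2)
S=[o for o in spares(f) if o[1]>.17]
for o in S: print(np.round(o,4))
o=max(S,key=lambda o:o[0]-.3*o[1])
k=pick(o); save(k,tag+"k",None,1.2)
if monitor.sense()["finger_gap"]>.08:
    save(above(y),tag+"a",None,1.2)
    if monitor.sense()["finger_gap"]>.08:
        save(lower(y),tag+"l",None,1.2)
E
python3 nxt.py -.042 q2
```

```text
[5.472000e-01 3.580000e-01 3.780000e-02 1.205927e+02 1.333650e+01]
[ 4.107000e-01  2.660000e-01 -6.220000e-02  1.201108e+02  1.264010e+01]
[ 4.13800e-01  3.61300e-01 -1.11800e-01  1.21913e+02  1.22869e+01]
grip False 0.12785526673178946 [0.54728047 0.35801575 0.00625776] 38.4167
gap 0.125835101917712
0.12976434839261428 41.1583
low False [ 0.53496943 -0.06792585  0.02657615] [ 0.16474847  0.75149847 -1.20077899] 42.5583
```

View pics/q2m.png

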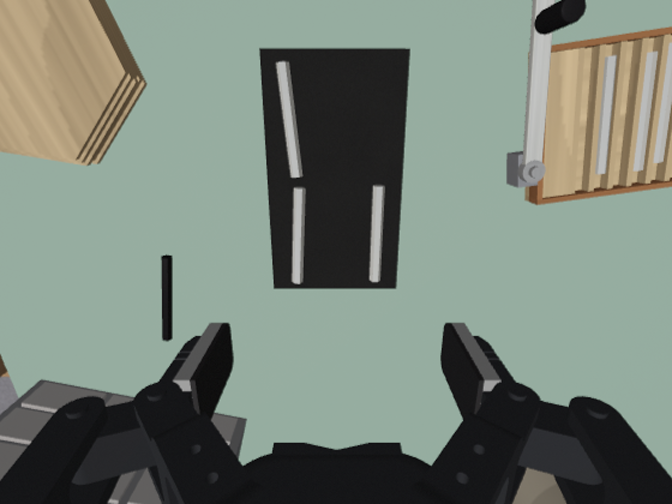

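View pics/q2l.png

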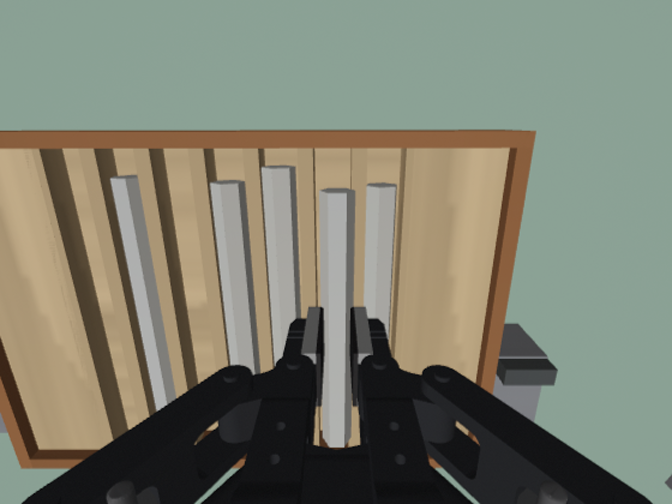

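Rod held parallel, centred over groove −42. Dropping it, then the next one into 21.

```bash
python3 - <<'E'
from h import *
save(drop(-.042),"q2d",None,1.2)
E
python3 nxt.py .021 q3
```

```text
44.0833
[ 4.106000e-01  2.655000e-01 -6.230000e-02  1.201574e+02  1.308660e+01]
[ 4.138000e-01  3.612000e-01 -1.125000e-01  1.219028e+02  1.245080e+01]
grip False 0.13088602439985542 [0.41067206 0.26555719 0.00625184] 48.4917
gap 0.12631571690743673
0.12847364458255647 50.8
low False [ 0.52992091 -0.00508649  0.02656994] [0.49213783 0.08308666 0.19546452] 52.2
```

View pics/q2d.png

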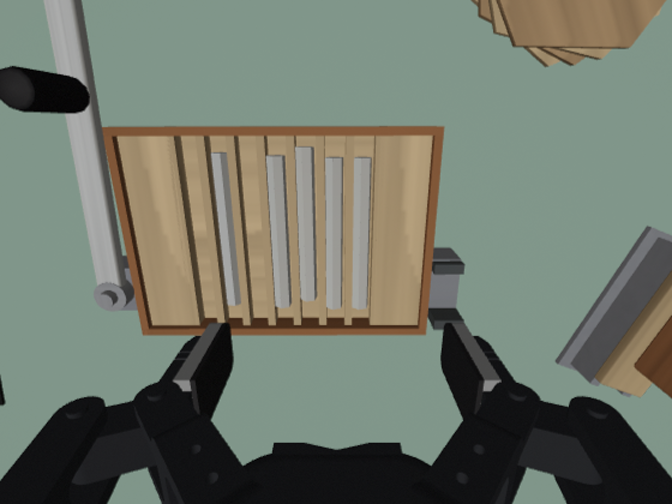

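View pics/q3l.png

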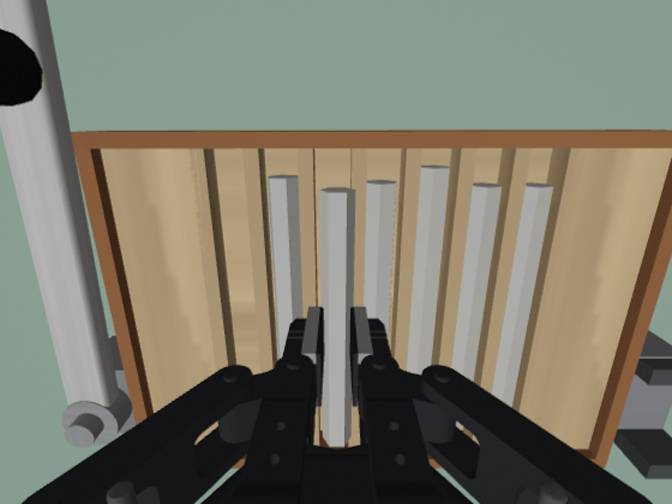

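```bash
python3 - <<'E'
from h import *
save(drop(.021),"q3d",None,1.2)
E
python3 nxt.py .063 q4
```

```text
53.725
[ 4.138000e-01  3.607000e-01 -1.116000e-01  1.220369e+02  1.333840e+01]
grip False 0.12701151474914424 [0.41379248 0.36078248 0.00624014] 57.9333
gap 0.12905793868849505
0.1296808109458804 60.4
low False [0.52656813 0.03676297 0.0265558 ] [-0.83391307 -0.46027471 -0.45114205] 61.8
```

View pics/q3d.png

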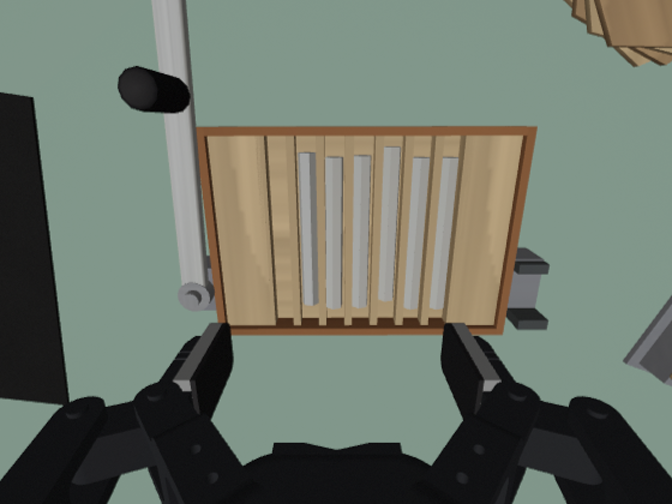

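View pics/q4l.png

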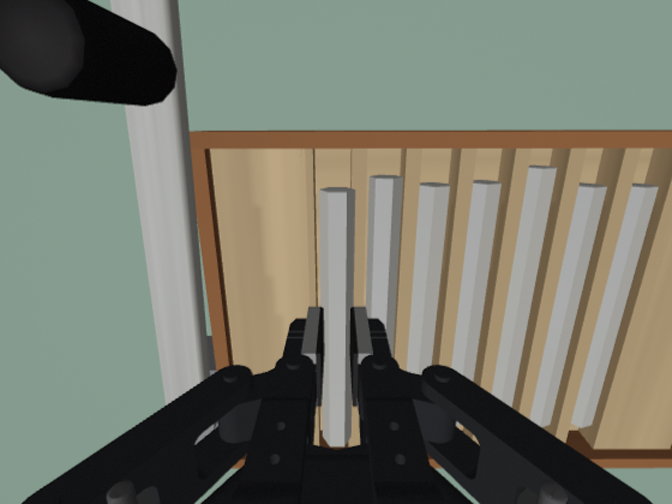

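```bash
python3 - <<'E'
from h import *
from bench import env,eyes,monitor
f0=monitor.sense()
env.release();s=monitor.sense();print(s["contact_force"]-f0["contact_force"])
env.movel([*tw(0,.063),.15],velocity=.2)
env.reach(viewpose([.53,-.026,.025],PT,.27),down(PT)); env.hold(.2)
f=eyes.grab_frame("wrist");save(f,"q4d",(90,0,500,290),1.9);pickle.dump(f,open("f7.pkl","wb"));print(monitor.sense()["clock"])
c,s=np.cos(TH),np.sin(TH)
for o in spares(f,.0255):
    v=np.array([[c,s],[-s,c]])@(np.array(o[:2])-TT);print(np.round(v,4),round(o[2]-TH,3),np.round(o[3:],1))
E
```

```text
[-1.214159   -0.64604769 -1.23745129]
64.1833
[ 0.0071 -0.0187] 0.003 [117.3  11.5]
[0.0034 0.0416] 0.014 [118.1  11.3]
[0.0009 0.0024] -0.001 [118.6  10.5]
[0.0003 0.0647] 0.002 [117.5  11. ]
[0.0004 0.0229] -0.005 [117.6  11.2]
[-0.0003 -0.0398] -0.003 [118.8  11.7]
[-0.0002 -0.0605] 0.001 [118.8  11.2]
[-0.0598 -0.2693] -0.372 [133.4  25. ]
```

View pics/q4d.png

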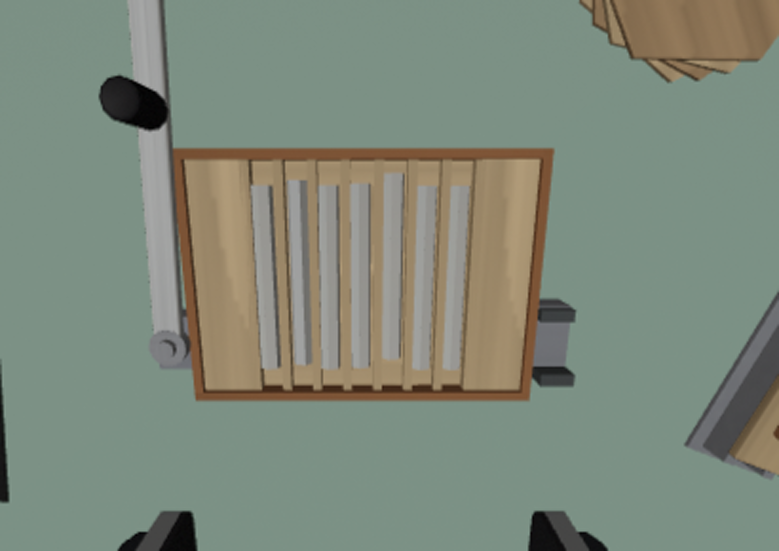

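```bash
cat >> h.py <<'E'
def barpose(a,d,z=.064):
    p=np.array([-.04+.14*np.sin(a),.127-.14*np.cos(a)])-d*np.array([-np.cos(a),-np.sin(a)])
    return [*tw(*p),z],down(TH+a-np.pi/2)
E
python3 - <<'E'
from h import *
from bench import env,eyes,monitor,kinematics
A=np.arange(1.5,-.01,-.15)
for a in A: 
    if kinematics.ik(*barpose(a,.023)) is None: print("no",a)
env.close_gripper(effort=40)
p,q=barpose(1.537,.045)
env.reach([p[0],p[1],.16],q)
env.movel(p,velocity=.15,guard=10); f0=monitor.sense()
for a in [1.45,1.3]:
    p,q=barpose(a,.023);g=env.movel(p,velocity=.08,frame=q,guard=15)
    s=monitor.sense();print(a,g,np.round(s["contact_force"]-f0["contact_force"],2),s["clock"])
    if g: break
f=eyes.grab_frame("wrist");save(f,"b1",None,1.2)
f=eyes.grab_frame("top");save(f,"b1t",(220,120,440,290),3.6)
E
```

```text
1.45 False [-0.79 -1.9  -1.31] 67.4167
1.3 False [-0.58 -0.83 -0.04] 67.8333
```

View pics/b1.png

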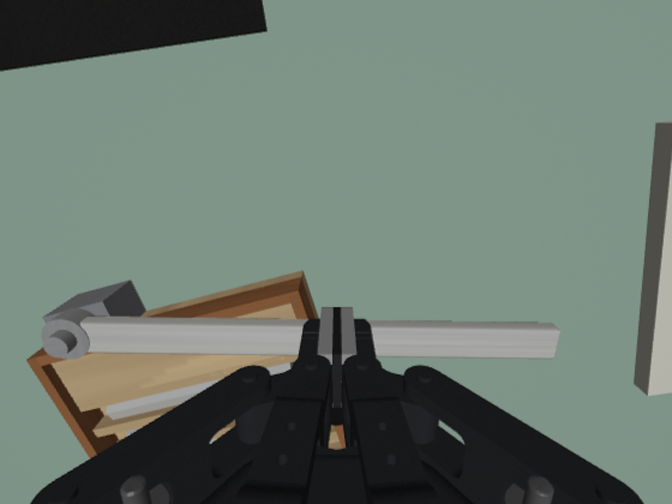

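View pics/b1t.png

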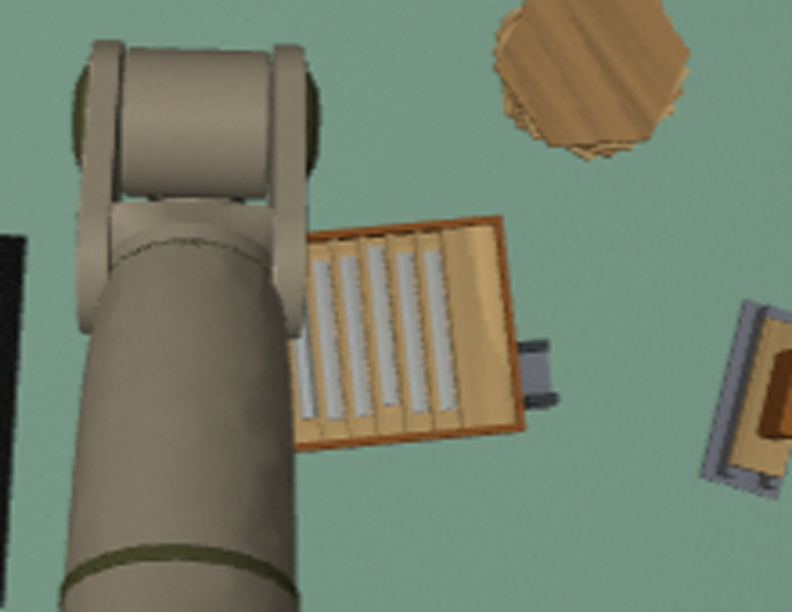

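Bar is following (it lies across at the finger line, hinge at 65,337). Continue the swing, slowly at the end.

```bash
python3 - <<'E'
from h import *
from bench import env,eyes,monitor,kinematics
f0=monitor.sense()
for a in [1.15,1.0,.85,.7,.55,.4,.3,.2,.12,.06,.02]:
    p,q=barpose(a,.022);g=env.movel(p,velocity=.08 if a>.25 else .03,frame=q,guard=15)
    s=monitor.sense();print(a,g,np.round(s["contact_force"]-f0["contact_force"],2),s["clock"])
    if g: break
f=eyes.grab_frame("wrist");save(f,"b2",None,1.2)
f=eyes.grab_frame("scene");save(f,"b2s",(150,150,350,300),4)
E
```

```text
1.15 False [-0.3  -0.48 -0.27] 68.3583
1.0 False [0.34 0.47 0.48] 68.775
0.85 False [0.22 0.2  0.61] 69.1917
0.7 False [-0.37  0.01  0.14] 69.6083
0.55 False [-0.77 -0.02  0.91] 70.025
0.4 False [-0.21  0.21  0.85] 70.4417
0.3 False [-0.68  1.14  0.41] 70.7667
0.2 False [-0.89  0.21 -0.04] 71.3917
0.12 False [-0.08  0.58 -0.97] 71.9167
0.06 False [ 0.72  0.51 -0.15] 72.35
0.02 False [-0.01  0.41  0.56] 72.6917
```

View pics/b2.png

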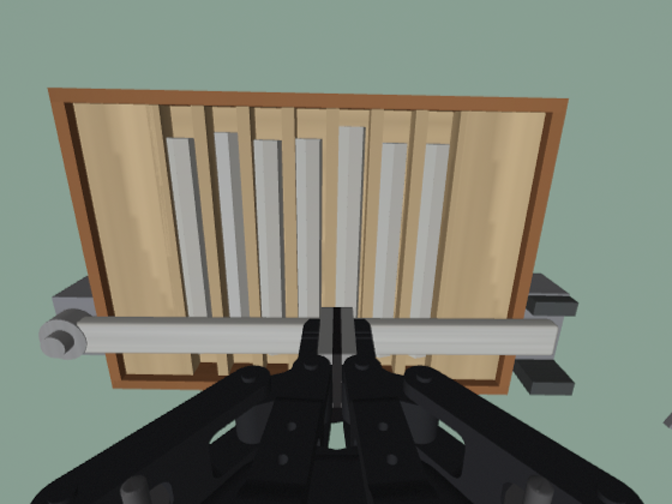

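View pics/b2s.png

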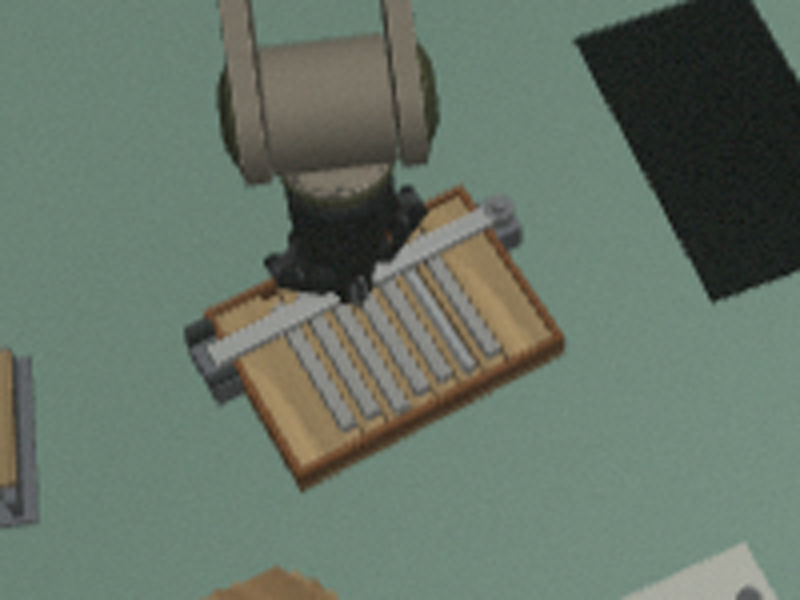

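```bash
python3 - <<'E'
from h import *
from bench import env,eyes,monitor,kinematics
f0=monitor.sense()
q=barpose(0,0)[1]
for e in [.0,.004,.008,.012]:
    p,_=barpose(0,.022-e);g=env.movel(p,velocity=.02,frame=q,guard=10)
    s=monitor.sense();print(e,g,np.round(s["contact_force"]-f0["contact_force"],2),s["clock"])
    if g: break
env.hold(.2);s=monitor.sense();print(s["contact_force"]-f0["contact_force"],s["position"])
p,_=barpose(0,.045);env.movel(p,velocity=.1);p[2]=.2;env.movel(p,velocity=.2)
env.reach(viewpose([.53,-.026,.025],PT,.28),down(PT)); env.hold(.3)
f=eyes.grab_frame("wrist");save(f,"e1",None,1.4);pickle.dump(f,open("f8.pkl","wb"));print(monitor.sense()["clock"])
E
```

```text
0.0 False [ 3.71  1.36 -1.58] 73.0833
0.004 True [ 4.46  1.67 -0.45] 73.2917
[4.57036076 1.70852878 0.05322885] [ 0.51497869 -0.04057271  0.06433066]
75.5
```

View pics/e1.png

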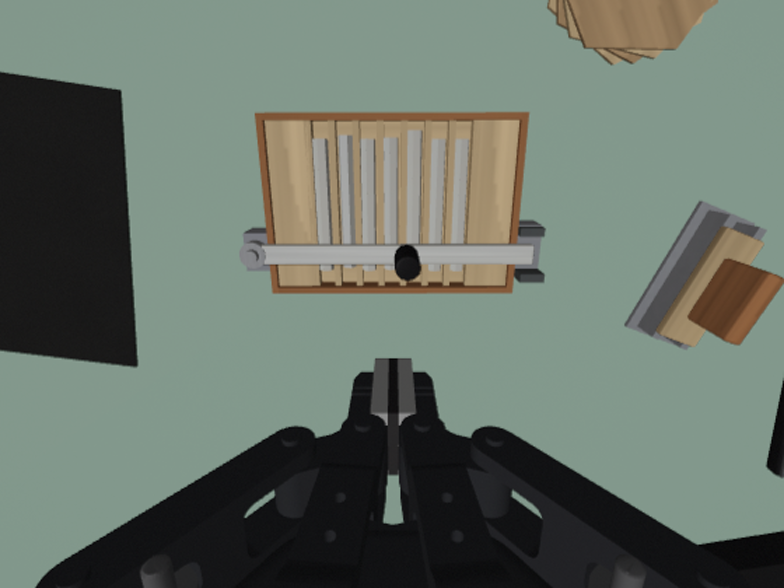

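```bash
python3 - <<'E'
from h import *
f=pickle.load(open("f8.pkl","rb"));c,s=np.cos(TH),np.sin(TH)
L=lambda p,z:np.array([[c,s],[-s,c]])@(ray(f,(p[0]/1.4-.15,p[1]/1.4-.15),z)[:2]-TT)
print([L(p,.042) for p in [(253,256),(533,255),(533,246),(533,264)]],L((407,269),.088))
print([L(p,.029) for p in [(255,113),(529,113),(514,293),(272,293)]])
save(f,"e1z",(160,70,400,215),3.3)
E
```

```text
[array([-0.0404374 ,  0.12645192]), array([-0.03944664, -0.12714982]), array([-0.031133  , -0.12626242]), array([-0.04787798, -0.12804979])] [-0.03943161 -0.01166069]
[array([0.08023411, 0.11596706]), array([ 0.08026339, -0.11500757]), array([-0.08041297, -0.11719604]), array([-0.08047555,  0.11636067])]
```

View pics/e1z.png

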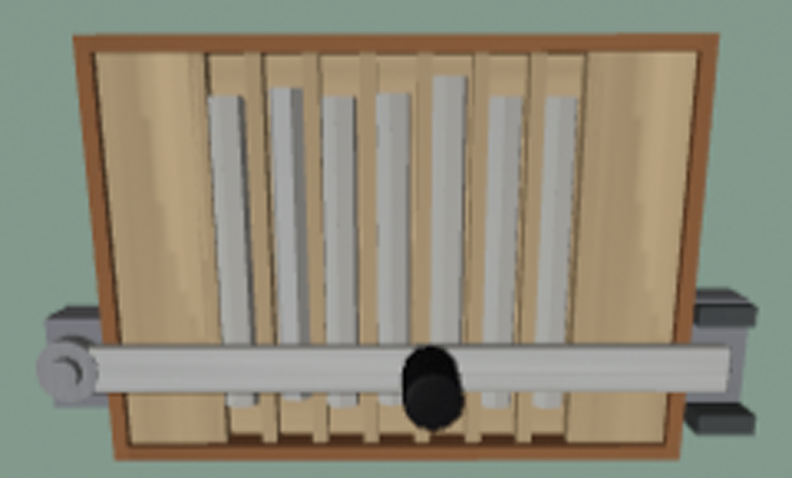

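```bash
python3 - <<'E'
from bench import job,monitor
print(monitor.sense()["clock"]);job.hand_in()
E
```

```text
75.5
the job is handed in; nothing more can be done
```

The job is handed in at 75.5 s of the 208 s allowed, with every step carried out; the hand-in reports no verdict.

- **Rods in the tray:** I combed the three skewed rods with the rake only. They dropped into the grooves at y = 42, 0 and -21 mm. One sweep stopped on the 15 N force guard as a rod dropped, so I backed off, and the rod lay in its groove when I looked again.
- **Rake:** It is back in its stand. It seated at the same height as when I picked it up, and it looked upright and free in the pictures. I did not measure its angle after letting go.
- **Spare rods:** The four from the mat lie in the free grooves at y = -63, -42, 21 and 63 mm.
- **Bar:** I swung it against its stop in the catch.

**Last checks**
- **Rods:** the last measurement, taken before closing the bar, put all seven in a groove of their own. They were at most 7 mm from mid-length and within 0.015 rad of parallel. The picture after closing showed the same.
- **Bar:** its angle measured about 0.004 rad from the image.
- **Robot and other things:** the gripper was clear of everything. I did not touch the panels, the jar or the black look-alike rod.

No check failed, and I saw neither the grip slacken nor a spare rod get knocked aside.

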